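# Press the locating pin into the riveting jig

## Task

Take the locating pin with the round grip out of the rack and fit it in the blind hole in the top of the jig's locating block: its place is only roughly known, so feel for it with the end of the pin, then press it straight down until its grip sits flat on the block, and let go. Go gently: do not press the pin against the jig with more than 40 N at any time. Leave the other two pins in the rack and everything else on the bench where it is.

Things in the scene. Friction and masses are not known exactly. Their poses are not given: they have to be found in the camera images.
- pin_mid (a point): Pin to be fitted: steel shank, 12 mm diameter, 28 mm long, square-cut end, under a round black grip 26 mm in diameter, 34 mm tall; 80 g. The only pin with a round grip. Stands upright in the rack, the underside of its grip on the rack's top. Point on its axis half-way up (31 mm above the shank's end, 3 mm above the grip's underside); z runs along the pin towards the grip.
- square_pin_mid (a point): Unwanted pin in the rack, same shank, with a square 24 mm grip 34 mm tall. Point on its axis, 31 mm above the shank's end.
- tee_pin_mid (a point): Unwanted pin in the rack, same shank, with a T-shaped grip (bar 52 x 14 mm, across the row, its top 34 mm above the rack's top). Point on its axis, 31 mm above the shank's end.
- rack: Pin rack: aluminium block fixed to the bench, 70 mm (its x) by 200 mm (its y) by 42 mm high, with three loose sockets 15 mm in diameter in a row along its y, 60 mm apart; which pin stands in which varies. Origin at the centre of its underside on the bench, z up.
- jig: Riveting jig fixed to the bench: dark steel base 180 mm (its x) by 150 mm (its y) by 12 mm, a 57 mm high rail along its +x edge, and mid-base, on a round turntable clamped at any angle, a steel block 64 x 64 mm whose flat top is 82 mm above the bench. In the block a vertical blind hole, 14 mm diameter, sharp-edged, no chamfer. Origin at the centre of the base's underside, z up.
- jig_mark (a point): Nominal hole centre at the height of the block's flat top; axes as the jig's. The true hole lies 2.5 to 4.5 mm from it, in an unknown direction (eccentric turntable), and stays put. 19 mm down the hole is a plastic friction plug: it slides down under about 7 N and stays where pushed, no spring. Home = the grip's underside on the block's top (shank 28 mm in, plug pushed 9 mm).
- tape: roll of brown tape lying flat, 76 mm across, 24 mm tall; origin at the centre of its underside; bystander
- driver: screwdriver lying on the bench; bystander
- spanner: open spanner lying on the bench; bystander
- jar: closed jar, 60 mm across, 85 mm tall, standing; origin at the centre of its underside; bystander
- bracket: folded aluminium angle bracket, 60 x 90 mm foot, 40 mm high flange; bystander
- bracket2: a second, equal folded aluminium bracket; bystander
Things that resemble listed ones, but are neither listed nor needed, are in the scene too. What is shaped like the jig but turquoise is not meant.

How it is judged:
By the outcome, as a careful person would: the job done as asked, in the order asked, and still so for the second after the job is handed in, with the robot touching nothing.
It also fails if it takes over 72 s, if anything falls off the work surface, if the arm or the gripper's body presses on something with over 40 N, if the wrist force passes 120 N, or if a joint passes its speed limit or range.

## Robot

A 7-joint arm with a two-finger parallel gripper is mounted at the origin on the work surface. World frame = base frame: x ahead of the robot, y to its left, z up, the work surface at z = 0. Lengths are in m, angles in rad, forces in N, time in s.
With the tool pointing down it reaches from about 0.375 to 0.925 m from the base axis. Payload 3.1 kg.
Tool frame: the origin (TCP) lies between the finger pads; the fingertips stand 19 mm ahead of it and the grasp point (between the pads) is the TCP; z points along the fingers, y is the direction in which the jaws open and shut (so a half turn about z gives the same grasp; the last joint's range is limited). The gripper opens to 85 mm and grips with 20 to 120 N. Pads are 22 mm wide; open, the fingers measure 114 mm over their backs; the gripper's body (76 mm by 85 mm) begins 54 mm behind the grasp point. The pads swing forward as they close: fully open they stand 13 mm farther back than shut.
Start: joints at [1.099, 0.383, 0.044, 1.598, -0.018, 1.161, -0.05], TCP at [0.237, -0.605, 0.25] pointing down, gripper open.
Joint ranges: [-2.61, 2.61], [-0.41, 2.15], [-1.48, 1.57], [0, 2.5], [-1.57, 4.71], [0.05, 1.97], [-2.85, 2.85]. Speed limits (rad/s): [2.79, 2.79, 3.14, 3.14, 3.14, 3.14, 3.14].

## Interface

Orientations are given as a unit quaternion [x, y, z, w].
In Python, from bench import move_ptp, movel, move_j, move_gripper, pause, inverse_kinematics, read_camera, camera_params, MotionError, sign_off, look_for, tip_of, read_time_s, read_qpos, read_joint_vel, read_effort, read_eef_pos, read_tcp_rot, read_ft_force, read_ft_torque, read_finger_gap gives the robot as it stands. Calls block until the motion is done:
- move_ptp(position, orientation): joint-space move of the TCP to a pose.
- movel(position, orientation=None, speed=0.15): straight line of the TCP; orientation=None keeps the orientation; speed is the mean speed in m/s.
- move_j(angles): joint-space move.
- move_gripper(opening, effort=None): finger opening in m; effort is the grip in N (None keeps the last); returns when the fingers have stopped.
- pause(seconds).
- inverse_kinematics(position, orientation): joint angles nearest the present ones, or None.
- read_camera(name): name is "side" or "top"; returns the picture (400x640x3 uint8, red, green, blue); there is no depth.
- camera_params(name): a dict with "K" (3x3 intrinsics, pixels), "camera_from_world" (4x4, takes a point from world to camera coordinates). Camera axes: x right, y down, z forward; pixel columns grow to the right and rows downward; lengths in m; the calibration is good to about 2 mm. A picture is of the moment at which its call begins. camera_params takes no time and is no camera call.
A pose or a line that the arm cannot do raises MotionError and nothing moves.
- sign_off(): hands the job in, once; it reports no verdict.
Trained networks look in the newest picture that a camera, given by its name, has taken for a name from the list of things; names that differ only in an ending like _2 or _b are one class to them, and where a whole thing is asked for, a point or a joint stands for the part that bears it (a point fixed in the world has none). Each returns a list of dicts, best first, with "confidence" (0 to 1); they miss things now and then, are a little off and sometimes report something else, mostly with a low value. They report only what shows in the picture. A call takes as long as a camera call. They do not tell look-alikes from the thing itself.
- look_for(camera, name): "at" ([column, row] in pixels, amid what is visible of it).
- tip_of(camera, name): "at" ([column, row] in pixels: a listed point, or the origin of a listed thing).
Readings, each from a call of its own:
- read_time_s(): time.
- read_qpos(): joint angles.
- read_joint_vel(): joint speeds.
- read_effort(): joint torques, N m.
- read_eef_pos(): TCP position.
- read_tcp_rot(): TCP orientation.
- read_ft_force(): force on the tool from outside, world axes, zero at the start.
- read_ft_torque(): the same for the moment, N m.
- read_finger_gap(): finger opening in m.
Only numpy, scipy, OpenCV 4.12 (cv2) and the standard library are available. Lean on these libraries where they do the work, as an engineer would, in place of code of your own. Each camera call takes 0.05 s, during which the arm holds its last target. There are 200 camera calls.

## Working session

There is one attempt and no reset: what is moved stays moved. The work goes in short steps, each a Python script; the robot and the scene stay as the last script left them, time stands still between calls to the robot, and variables do not carry over. Pictures are saved under pics/ and viewed, about 8 in all and at most 12, crops included, and the job is handed in when it is done.

```bash
mkdir -p pics; cat > h.py <<'E'
import numpy as np, cv2
from bench import *
def save(cam,name):
    im=read_camera(cam); cv2.imwrite(f'pics/{name}.png',im[:,:,::-1]); return im
def ray(cam,px):
    p=camera_params(cam); K=np.array(p["K"]);T=np.array(p["camera_from_world"])
    R=T[:3,:3];t=T[:3,3]; d=R.T@np.linalg.solve(K,[px[0],px[1],1.]); return -R.T@t,d
def atz(cam,px,z):
    o,d=ray(cam,px); return o+d*(z-o[2])/d[2]
def tri(a,b):
    (o1,d1),(o2,d2)=ray('top',a),ray('side',b)
    s=np.linalg.lstsq(np.c_[d1,-d2],o2-o1,rcond=None)[0]
    p,q=o1+s[0]*d1,o2+s[1]*d2; return (p+q)/2,np.linalg.norm(p-q)
def proj(cam,P):
    p=camera_params(cam); T=np.array(p["camera_from_world"]); c=T[:3,:3]@P+T[:3,3]; u=np.array(p["K"])@c; return u[:2]/u[2]
E
python3 - <<'E'
from h import *
for c in('top','side'):
    save(c,c+'0')
    print(c,np.round(ray(c,(320,200)),3).tolist(), np.array(camera_params(c)["K"])[0,0])
    for n in('pin_mid','square_pin_mid','tee_pin_mid','rack','jig','jig_mark'):
        r=tip_of(c,n); print(n,[(np.round(x['at'],1).tolist(),round(x['confidence'],2)) for x in r[:3]])
print(read_time_s(),read_tcp_rot(),read_eef_pos(),read_ft_force())
E
```

```text
top [[0.321, -0.028, 1.554], [0.109, -0.013, -0.994]] 398.7599199196835
pin_mid [([236.0, 180.7], 0.56)]
square_pin_mid [([251.0, 175.7], 0.58)]
tee_pin_mid [([267.0, 167.6], 0.53)]
rack [([253.7, 174.6], 0.81)]
jig [([364.3, 179.7], 0.76)]
jig_mark [([366.8, 175.6], 0.68), ([363.6, 180.0], 0.64), ([446.3, 259.3], 0.62)]
side [[0.328, 1.274, 1.253], [0.095, -0.737, -0.669]] 494.3560852642056
pin_mid [([285.5, 263.5], 0.41)]
square_pin_mid [([283.1, 252.2], 0.45)]
tee_pin_mid [([277.1, 240.1], 0.39)]
rack [([283.1, 262.3], 0.78)]
jig [([384.7, 143.1], 0.96), ([308.8, 177.6], 0.6)]
jig_mark [([310.7, 164.6], 0.91), ([390.8, 129.3], 0.8), ([282.7, 261.1], 0.53)]
0.7 [9.82579850e-01 1.85840883e-01 4.06392604e-05 4.55786993e-05] [ 0.23739701 -0.60513857  0.25032558] [-0.21905729 -0.40286229 -0.01190402]
```

View pics/top0.png

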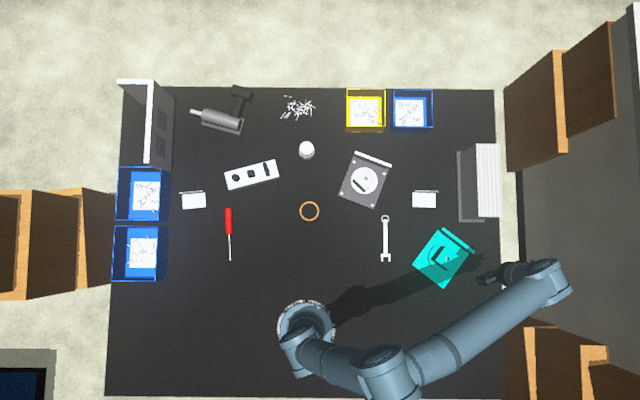

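View pics/side0.png

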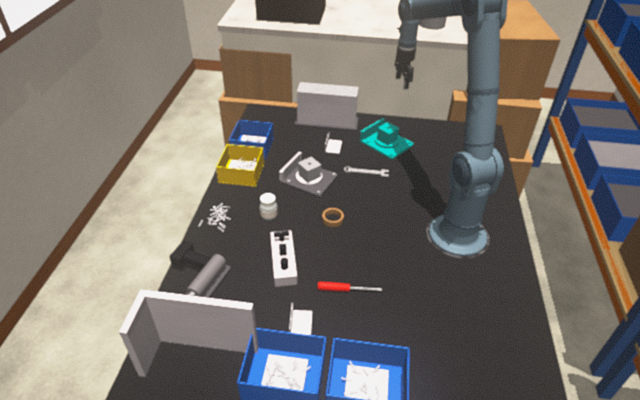

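Round pin appears at top (236,181), the square one at (251,176) and the tee at (267,168). The grey jig is at (364,180) and the turquoise one is the decoy. Next I'll compute positions and zoom in.

```bash
python3 - <<'E'
from h import *
P={'pin':((236,180.7),(285.5,263.5),.045),'sq':((251,175.7),(283.1,252.2),.045),'tee':((267,167.6),(277.1,240.1),.045),'mark':((366.8,175.6),(310.7,164.6),.082),'mark2':((363.6,180),(310.7,164.6),.082),'jig':((364.3,179.7),(308.8,177.6),0)}
for k,(a,b,z) in P.items():
    p,e=tri(a,b); print(k,p.round(4),round(e,4),atz('top',a,z).round(4),atz('side',b,z).round(4))
t=cv2.imread('pics/top0.png');s=cv2.imread('pics/side0.png')
z=lambda im,x,y,w,h:cv2.resize(im[y:y+h,x:x+w],(390,290),interpolation=cv2.INTER_CUBIC)
cv2.imwrite('pics/crop0.png',np.vstack([np.hstack([z(t,215,148,78,58),z(t,326,145,78,58)]),np.hstack([z(s,245,225,78,58),z(s,270,142,78,58)])]))
E
```

```text
pin [0.5595 0.2719 0.0601] 0.0078 [0.5579 0.2746 0.045 ] [0.5664 0.2589 0.045 ]
sq [0.5797 0.2172 0.0498] 0.0052 [0.5778 0.2178 0.045 ] [0.5833 0.2127 0.045 ]
tee [0.6129 0.158  0.0398] 0.0038 [0.61   0.1572 0.045 ] [0.6137 0.1626 0.045 ]
mark [ 0.5685 -0.2218  0.0767] 0.0177 [ 0.5765 -0.2211  0.082 ] [ 0.5584 -0.2133  0.082 ]
mark2 [ 0.5584 -0.2087  0.0858] 0.0014 [ 0.5597 -0.2091  0.082 ] [ 0.5584 -0.2133  0.082 ]
jig [ 0.5698 -0.2207  0.0106] 0.0054 [ 0.5743 -0.222   0.    ] [ 0.5691 -0.233   0.    ]
```

View pics/crop0.png

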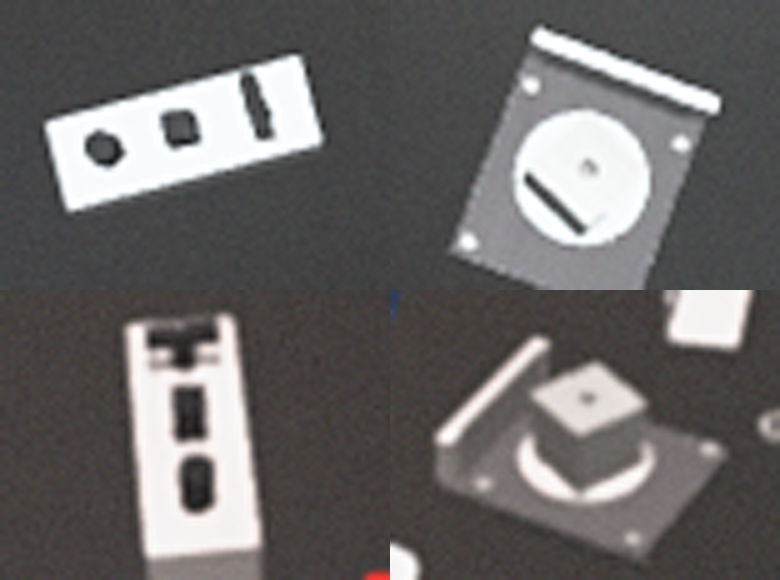

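Round grip is at the left end of the row in the top view (crop (103,148) → pixel (235.6,177.6)). The hole itself is faintly visible at top ≈(366,178.6) and side ≈(309.6,163.6). I'll refine these by centroid.

```bash
python3 - <<'E'
from h import *
t=cv2.imread('pics/top0.png',0).astype(float);s=cv2.imread('pics/side0.png',0).astype(float)
def cen(im,c,r,th):
    x,y=int(round(c[0])),int(round(c[1])); w=im[y-r:y+r+1,x-r:x+r+1]; v=np.clip(th-w,0,None)
    Y,X=np.mgrid[y-r:y+r+1,x-r:x+r+1]; return np.array([(X*v).sum(),(Y*v).sum()])/v.sum()
np.set_printoptions(linewidth=150)
print(t[174:184,360:372].astype(int)); print(s[159:169,304:316].astype(int))
ht=cen(t,(366,178.6),3,np.median(t[174:184,360:372])-15); hs=cen(s,(309.6,163.6),2,np.median(s[161:167,306:314])-8)
print('hole',ht,hs,atz('top',ht,.082),atz('side',hs,.082),tri(ht,hs))
m=(t>150).astype(np.uint8); m=cv2.morphologyEx(m,cv2.MORPH_CLOSE,np.ones((15,15)))
n,l,st,c=cv2.connectedComponentsWithStats(m); k=l[190,240] or l[185,230]
r=cv2.minAreaRect(np.argwhere(l==k)[:,::-1].astype(np.float32)); b=cv2.boxPoints(r); B=np.array([atz('top',p,.042) for p in b]); print(r); print(B.round(4),B.mean(0))
print([np.linalg.norm(B[i]-B[i-1]).round(4) for i in range(4)])
for g in [(236,178),(251,174),(266,169)]:
    q=cen(t,g,5,110); print('grip',q,atz('top',q,.064))
for g in [(284,263),(283,249)]:
    q=cen(s,g,6,90); print('grip side',q,atz('side',q,.062))
E
```

```text
[[245 247 246 245 247 246 245 245 245 244 243 245]
 [245 245 246 247 247 248 247 246 245 245 243 244]
 [246 245 245 248 243 227 242 249 246 245 246 243]
 [247 246 246 243 216 162 194 239 248 246 246 245]
 [247 247 248 237 204 190 158 205 250 246 245 246]
 [248 248 248 242 222 214 186 210 249 247 247 246]
 [247 248 249 247 238 235 233 237 249 247 247 247]
 [248 248 248 249 248 248 247 248 247 248 247 247]
 [249 248 247 248 248 248 247 247 247 248 247 247]
 [252 249 248 248 249 249 249 247 247 246 248 247]]
[[162 190 194 210 222 221 223 223 224 210 176 123]
 [211 222 223 222 222 222 221 222 223 225 218 181]
 [222 223 219 219 219 218 219 223 223 223 223 218]
 [221 218 221 214 188 187 193 214 221 222 224 226]
 [221 221 220 204 165 142 154 198 219 222 225 225]
 [221 222 221 209 184 162 176 211 223 223 222 224]
 [223 221 221 220 217 207 212 223 223 224 222 225]
 [222 222 221 223 222 222 221 224 226 222 225 222]
 [202 222 224 224 224 223 224 222 223 215 197 187]
 [162 201 222 224 224 223 222 212 196 171 148 129]]
hole [365.51010101 177.9040404 ] [309.11320755 163.14959569] [ 0.56773885 -0.21628898  0.082     ] [ 0.56584218 -0.22135744  0.082     ] (array([ 0.56594991, -0.21571669,  0.08655596]), np.float64(0.0020245433640071926))
((251.19711303710938, 174.11412048339844), (18.616125106811523, 52.885257720947266), 75.0685806274414)
[[0.5919 0.3253 0.042 ]
 [0.6472 0.1301 0.042 ]
 [0.5772 0.1102 0.042 ]
 [0.5224 0.3045 0.042 ]] [0.58466419 0.21753025 0.042     ]
[np.float64(0.0726), np.float64(0.2029), np.float64(0.0728), np.float64(0.2019)]
grip [235.62826855 177.57385159] [0.56681518 0.2726058  0.064     ]
grip [250.76068376 173.64245014] [0.58248281 0.21582246 0.064     ]
grip [265.90305344 169.0648855 ] [0.60067117 0.15893012 0.064     ]
grip side [283.95348837 263.70542636] [0.56770356 0.274694   0.062     ]
grip side [282.42164179 249.52558635] [0.58417198 0.21658181 0.062     ]
```

```bash
cat >> h.py <<'E'
def Q(deg):
    a=np.radians(deg)/2; return [float(np.cos(a)),float(np.sin(a)),0.,0.]
E
python3 - <<'E'
from h import *
for d in(105.8,-74.2):
    q=inverse_kinematics([.568,.274,.15],Q(d)); print(d,None if q is None else np.round(q,2))
for d in(-120,-74.2,-30,0,30,60,105.8):
    q=inverse_kinematics([.567,-.219,.16],Q(d)); print(d,None if q is None else np.round(q,2))
t=read_time_s(); move_gripper(.055,60); print(read_time_s()-t)
q=[inverse_kinematics([.568,.274,.16],Q(d)) for d in(105.8,-74.2)]
d=-74.2 if q[0] is None or (q[1] is not None and abs(q[1][6])<abs(q[0][6])) else 105.8
move_ptp([.568,.274,.16],Q(d)); print(d,read_time_s(),read_eef_pos(),read_finger_gap())
save('top','top1'); save('side','side1')
t=cv2.imread('pics/top1.png');s=cv2.imread('pics/side1.png')
z=lambda im,x,y,w,h:cv2.resize(im[y:y+h,x:x+w],(390,390),interpolation=cv2.INTER_CUBIC)
cv2.imwrite('pics/crop1.png',np.hstack([z(t,190,130,100,100),z(s,235,190,100,100)]))
E
```

```text
105.8 [ 0.22  0.68 -1.    1.69  0.63  1.13 -0.69]
-74.2 [ 0.34  0.85 -1.25  1.69  0.84  1.25  2.32]
-120 [ 1.19  0.78 -1.25  1.74  0.79  1.22  2.35]
-74.2 [ 0.28  0.4   0.02  1.78 -0.01  0.96 -2.56]
-30 [ 0.38  0.4  -0.09  1.78  0.04  0.97 -1.83]
0 [ 0.44  0.41 -0.17  1.77  0.08  0.97 -1.34]
30 [ 0.49  0.41 -0.23  1.77  0.11  0.97 -0.83]
60 [ 0.56  0.42 -0.32  1.77  0.15  0.98 -0.34]
105.8 [ 0.67  0.44 -0.45  1.76  0.22  0.99  0.4 ]
0.4083000000000001
105.8 4.4 [0.5686943  0.27270181 0.1597941 ] 0.05522437731915574
```

View pics/crop1.png

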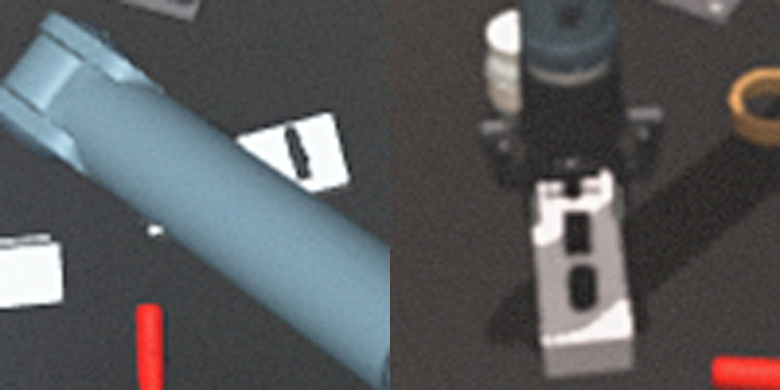

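The side view shows the fingers straddling the row axis, in line with the round grip, and nothing looks disturbed. I'll descend, grasp and lift.

```bash
python3 - <<'E'
from h import *
o=Q(105.8)
movel([.568,.274,.085],o,.12); print(read_eef_pos(),read_ft_force())
movel([.568,.274,.066],o,.06); print(read_eef_pos(),read_ft_force())
move_gripper(.02,70); print(read_finger_gap(),read_eef_pos(),read_ft_force(),read_ft_torque())
p=read_eef_pos()
movel([.568,.274,.16],o,.12); print(read_finger_gap(),read_eef_pos(),read_ft_force(),read_ft_torque(),read_time_s())
save('side','side2'); s=cv2.imread('pics/side2.png')
cv2.imwrite('pics/crop2.png',cv2.resize(s[180:280,235:335],(500,500),interpolation=cv2.INTER_CUBIC))
E
```

```text
[0.56826187 0.27457711 0.08541306] [ 0.70412259 -0.08036365  1.0290263 ]
[0.56769722 0.27373503 0.06545647] [0.27828803 0.80943389 1.24036517]
0.0237813587222936 [0.56828784 0.27437003 0.06660529] [-0.21965816  0.25420895  1.9308341 ] [-0.00872324  0.07679156  0.02407205]
0.02455515882164415 [0.56751082 0.27334032 0.15908655] [-0.38409277  0.09839338 -1.84170483] [ 0.00362644 -0.00688471  0.0281232 ] 7.0583
```

View pics/crop2.png

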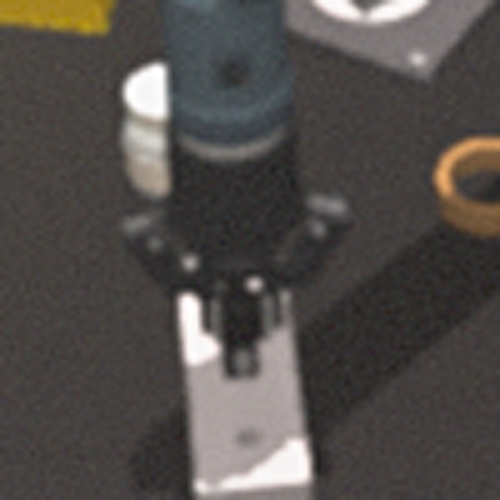

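The pin is out of the rack: its socket shows empty at crop (245,437). I'll carry it over the jig block and look before probing.

```bash
python3 - <<'E'
from h import *
o=Q(60)
move_ptp([.567,-.219,.20],o); print(read_eef_pos(),read_time_s())
movel([.567,-.219,.145],o,.1)
e=np.array([read_eef_pos() for _ in range(10)]);print('pos',e.mean(0).round(4),e.std(0).round(4))
f=np.array([read_ft_force() for _ in range(10)]);print('F',f.mean(0).round(2),f.std(0).round(2))
f=np.array([read_ft_torque() for _ in range(10)]);print('T',f.mean(0).round(3),f.std(0).round(3),read_time_s())
for n in(1,5):
    t=read_time_s(); movel([.567,-.219,.145-.001*n],o,.02); print('dt',read_time_s()-t)
save('top','top3');save('side','side3')
for c in('side','top'):
    print(c,[(np.round(x['at'],1).tolist(),round(x['confidence'],2)) for x in tip_of(c,'pin_mid')[:2]],proj(c,np.array([.567,-.219,.140-.021])))
t=cv2.imread('pics/top3.png');s=cv2.imread('pics/side3.png')
z=lambda im,x,y,w,h:cv2.resize(im[y:y+h,x:x+w],(390,390),interpolation=cv2.INTER_CUBIC)
cv2.imwrite('pics/crop3.png',np.hstack([z(s,275,130,65,65),z(s,235,200,100,100)]))
E
```

```text
[ 0.56765938 -0.21649577  0.20013486] 8.9083
pos [ 0.5672 -0.2189  0.1448] [0. 0. 0.]
F [ 0.91 -0.62 -0.03] [0. 0. 0.]
T [ 0.006 -0.039  0.041] [0. 0. 0.] 9.6083
dt 0.25
dt 0.34999999999999964
side [([310.0, 156.2], 0.54)] [308.70201355 155.79123968]
top [] [367.54557902 176.44596723]
```

View pics/crop3.png

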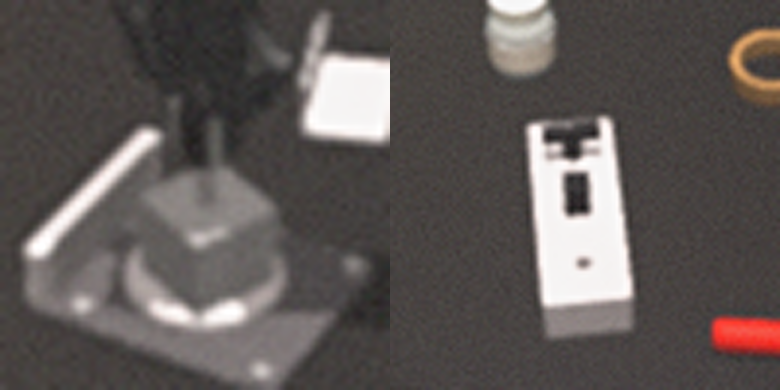

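Right pin is taken: the square and tee pins remain in the rack, and the shank tip hangs right over the block near crop (208,197). Careful first probe to learn contact height and stiffness.

```bash
cat >> h.py <<'E'
O=Q(60)
def fz(n=3):
    v=[]
    for _ in range(n): v.append(read_ft_force()); pause(.02)
    return np.mean(v,0)
E
python3 - <<'E'
from h import *
x,y=.567,-.219; b=fz(5); print(b.round(2))
z=.140
while z>.126:
    z-=.0008; movel([x,y,z],O,.02); f=fz()-b
    print(round(z,4),f.round(1),np.round(read_ft_torque(),3),np.round(read_eef_pos()[2],4))
    if f[2]>7: break
print(read_time_s())
E
```

```text
[-0.08  0.1  -0.78]
0.1392 [-0.2  0.5 -0.4] [-0.061  0.003  0.027] 0.1391
0.1384 [ 0.2 -0.  -0.7] [0.012 0.068 0.031] 0.1383
0.1376 [ 0.3 -0.1  0.2] [ 0.042 -0.025  0.014] 0.1376
0.1368 [-0.2 -0.4 -0. ] [0.006 0.063 0.014] 0.1368
0.136 [ 0.1 -0.1 -0.7] [-0.041  0.002  0.039] 0.136
0.1352 [ 0.1 -0.2  0.2] [-0.005 -0.03  -0.019] 0.1352
0.1344 [ 0.2 -0.3  0.6] [-0.002 -0.077  0.051] 0.1346
0.1336 [-1.9  0.5  5.6] [-0.001  0.432  0.001] 0.1344
0.1328 [-2.3  0.4  9.6] [0.111 0.708 0.015] 0.1342
13.1917
```

Contact at commanded z≈0.1344, stiffness ≈5–6 N/mm, so it's safe to slide-search with about 8 N down force in a spiral.

```bash
python3 - <<'E'
from h import *
b=np.array([0,-.1,-.8]); cx,cy=.567,-.219; zc=.1329
th=0; pts=[]
while True:   # Archimedean spiral, 1.3 mm pitch, 1.1 mm steps, starting toward +x
    r=.0013*th/(2*np.pi)+.0005
    if r>.006: break
    pts.append((cx+r*np.cos(th),cy+r*np.sin(th))); th+=min(1.2,.0011/r)
print(len(pts))
for x,y in pts:
    movel([x,y,zc],O,.02); f=fz(2)-b; e=read_eef_pos()
    print(np.round([(x-cx)*1e3,(y-cy)*1e3],1),f.round(1),np.round(read_ft_torque()[:2],2),np.round(e[2],4))
    if f[2]<3.5 or np.linalg.norm(f)>20: break
print(read_time_s(),e)
E
```

```text
78
[0.5 0. ] [-3.7  0.7  9.7] [0.1  0.83] 0.1342
[0.3 0.7] [-2.6  0.   9.2] [-0.07  0.72] 0.1342
[-0.7  0.7] [-1.4 -0.1  7.8] [-0.04  0.34] 0.1343
[-1.1 -0.4] [-1.2  0.4  7.5] [0.21 0.23] 0.1343
[-0.4 -1.3] [-1.4  1.8  8.7] [0.42 0.63] 0.1343
[ 0.7 -1.4] [-3.7  1.7 10.4] [0.45 1.04] 0.1342
[ 1.6 -0.7] [-4.9  1.7 11.2] [0.26 1.34] 0.1342
[1.8 0.4] [-4.9  0.3 10.7] [0.05 1.32] 0.1342
[1.3 1.5] [-4.1 -0.2 10.2] [-0.18  1.09] 0.1342
[0.4 2.1] [-3.3 -1.4  8.7] [-0.32  0.75] 0.1342
[-0.7  2.1] [-0.8 -0.8  7.4] [-0.39  0.28] 0.1343
[-1.7  1.5] [-0.3 -1.1  5.4] [-0.34 -0.04] 0.1343
[-2.3  0.6] [ 1.2 -0.3  6.3] [-0.16 -0.39] 0.1343
[-2.4 -0.5] [1.2 0.2 6.5] [ 0.02 -0.36] 0.1343
[-2.1 -1.6] [0.8 1.9 7.2] [ 0.32 -0.15] 0.1343
[-1.3 -2.4] [-0.6  2.9  8.9] [0.48 0.11] 0.1343
[-0.2 -2.8] [-2.7  2.6  9.7] [0.68 0.52] 0.1343
[ 0.9 -2.7] [-3.6  3.3 11.7] [0.7  1.03] 0.1342
[ 1.9 -2.2] [-5.3  2.7 13. ] [0.59 1.35] 0.1342
[ 2.6 -1.4] [-6.7  1.7 13.9] [0.44 1.52] 0.1341
[ 3.1 -0.4] [-5.8  1.  14. ] [0.24 1.69] 0.1341
[3.1 0.7] [-6.9  0.1 14. ] [-0.03  1.63] 0.1341
[2.7 1.8] [-5.6 -0.6 12.5] [-0.25  1.43
[... 705 characters left out ...]
2  3.  14.9] [0.85 1.13] 0.134
[ 2.6 -3.3] [-5.   2.9 15.5] [0.76 1.5 ] 0.1339
[ 3.4 -2.6] [-7.9  2.7 16.3] [0.55 1.76] 0.1339
[ 4.  -1.7] [-7.7  1.9 17.1] [0.4  1.94] 0.1338
[ 4.3 -0.6] [-8.1  0.8 17.2] [0.23 2.02] 0.1338
[4.4 0.5] [-8.4  0.4 16.6] [-0.12  1.99] 0.1338
[4.2 1.6] [-7.3 -0.6 16.1] [-0.32  1.88] 0.1338
[3.7 2.6] [-6.4 -1.6 15.2] [-0.59  1.66] 0.1338
[3.  3.4] [-5.5 -2.6 13.1] [-0.8   1.35] 0.1339
[2.2 4.1] [-4.  -3.6 12.7] [-0.95  0.97] 0.1339
[1.2 4.5] [-2.4 -3.3 11. ] [-1.11  0.57] 0.134
[0.1 4.7] [-1.  -3.8  9.9] [-1.14  0.26] 0.134
[-1.   4.7] [ 0.9 -5.   7.9] [-1.14 -0.19] 0.134
[-2.1  4.3] [ 1.3 -1.9  0.8] [-0.62 -0.45] 0.132
27.6417 [ 0.56419297 -0.21499307  0.13203691]
```

Something dropped at offset (−2.1,+4.3) mm. However, the lateral forces looked spring-like, so the tip may have been sticking. I'll look before pressing.

```bash
python3 - <<'E'
from h import *
pause(.1); print(fz(5).round(2),read_ft_torque().round(3),read_finger_gap(),read_eef_pos())
save('side','side4'); s=cv2.imread('pics/side4.png'); s3=cv2.imread('pics/side3.png')
z=lambda im:cv2.resize(im[140:185,285:330],(390,390),interpolation=cv2.INTER_CUBIC)
cv2.imwrite('pics/crop4.png',cv2.convertScaleAbs(np.hstack([z(s3),z(s)]),alpha=1.7))
E
```

```text
[ 1.56 -2.63 -0.06] [-0.664 -0.452 -0.014] 0.024219785538364888 [ 0.56425092 -0.21492698  0.13209784]
```

View pics/crop4.png

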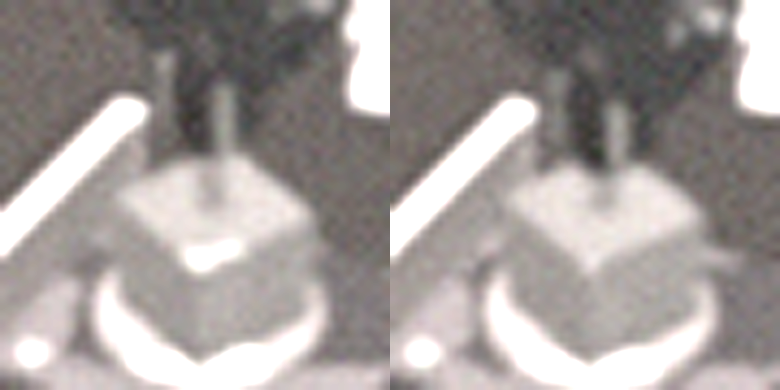

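Shank looks upright and enters at about the hole's pixel (215,200 vs. hole 209,201 in the crop), so the drop is real. I'll relieve the side load while descending in small steps with force limits.

```bash
python3 - <<'E'
from h import *
b=np.array([0,-.1,-.8]); x,y=.567-.0021,-.219+.0043; z=.1316
for i in range(16):
    movel([x,y,z],O,.02); f=fz(2)-b; t=read_ft_torque()
    print(np.round([x*1e3,y*1e3,z*1e3],2),f.round(1),t[:2].round(2),np.round(read_eef_pos()*1e3,2))
    if f[2]>12 or np.hypot(*f[:2])>10: print('stop');break
    if np.hypot(t[0],t[1])>.15:          # compliant centring: relieve moment
        x-=float(np.clip(.0008*t[1]/.42*1.0,-.0007,.0007))*-1; y-=float(np.clip(.0008*t[0]/.25*1.0,-.0007,.0007))*-1
    if abs(t[0])<.35 and abs(t[1])<.35: z-=.001
print(read_time_s())
E
```

```text
[ 564.9 -214.7  131.6] [ 1.3 -2.1 -0.8] [-0.62 -0.4 ] [ 564.49 -214.77  131.07]
[ 564.2 -215.4  131.6] [ 2.2 -1.9 -2.3] [-0.46 -0.59] [ 564.14 -215.08  131.34]
[ 563.5 -216.1  131.6] [ 2.9 -0.1 -2.2] [-0.24 -0.81] [ 563.81 -215.46  131.67]
[ 562.8 -216.8  131.6] [ 4.1  0.5 -2.1] [ 0.15 -1.11] [ 563.47 -215.95  131.87]
[ 562.1  -216.31  131.6 ] [ 5.6 -0.5 -2.6] [-0.01 -1.41] [ 563.28 -215.92  131.94]
[ 561.4  -216.35  131.6 ] [ 6.  -0.5 -3.9] [-0.02 -1.7 ] [ 563.09 -216.02  132.01]
[ 560.7  -216.42  131.6 ] [ 6.7 -0.6 -3.7] [-0.02 -1.85] [ 562.93 -216.07  132.09]
[ 560.   -216.48  131.6 ] [ 8.1  0.1 -5. ] [-0.01 -2.07] [ 562.74 -216.1   132.18]
[ 559.3  -216.51  131.6 ] [ 9.6 -0.  -5.8] [-0.06 -2.35] [ 562.62 -216.17  132.33]
[ 558.6 -216.7  131.6] [ 9.9  0.2 -6.3] [-0.09 -2.51] [ 562.44 -216.25  132.48]
[ 557.9  -216.98  131.6 ] [11.   0.2 -6.8] [ 0.02 -2.74] [ 562.25 -216.39  132.59]
stop
30.9917
```

The x sign was wrong; the pin is captive in the hole with side load only. I'll reverse x and carry on.

```bash
python3 - <<'E'
from h import *
b=np.array([0,-.1,-.8]); x,y=.5640,-.2167; z=.1318
cl=lambda v:float(np.clip(v,-.0006,.0006))
for i in range(25):
    movel([x,y,z],O,.02); f=fz(2)-b; t=read_ft_torque(); e=read_eef_pos()
    print(np.round([x*1e3,y*1e3,z*1e3],2),f.round(1),t[:2].round(2),np.round(e*1e3,2))
    if f[2]>13 or np.hypot(*f[:2])>11: print('stop');break
    if abs(t[1])>.12: x-=cl(.0015*t[1])
    if abs(t[0])>.12: y+=cl(.0015*t[0])
    if abs(t[0])<.35 and abs(t[1])<.35: z-=.001
    if z<.1185: break
print(read_time_s())
E
```

```text
[ 564.  -216.7  131.8] [2.5 0.7 0.5] [ 0.23 -0.55] [ 563.69 -216.33  131.94]
[ 564.6  -216.35  131.8 ] [1.5 1.3 0.8] [ 0.19 -0.27] [ 563.89 -216.46  131.53]
[ 565.01 -216.07  130.8 ] [ 0.3 -0.6 -0.8] [ 0.01 -0.02] [ 564.11 -216.37  130.23]
[ 565.01 -216.07  129.8 ] [-0.1  0.1 -0.2] [ 0.05 -0.04] [ 564.65 -216.19  129.54]
[ 565.01 -216.07  128.8 ] [0.3 0.4 0.3] [0.02 0.03] [ 564.97 -216.05  128.76]
[ 565.01 -216.07  127.8 ] [0.7 0.4 0. ] [0.05 0.02] [ 564.98 -216.06  127.76]
[ 565.01 -216.07  126.8 ] [-0.4  0.3 -0.9] [0.03 0.03] [ 564.95 -216.04  126.71]
[ 565.01 -216.07  125.8 ] [0.3 0.3 0.3] [-0.02 -0.04] [ 564.95 -216.07  125.72]
[ 565.01 -216.07  124.8 ] [-0.3  0.4  0.2] [-0.02 -0.  ] [ 564.95 -216.04  124.73]
[ 565.01 -216.07  123.8 ] [ 0.   0.1 -0. ] [ 0.01 -0.06] [ 564.95 -216.05  123.74]
[ 565.01 -216.07  122.8 ] [-0.1  0.1 -0.1] [0.03 0.02] [ 564.96 -216.06  122.74]
[ 565.01 -216.07  121.8 ] [ 0.  -0.5  0. ] [ 0.04 -0.01] [ 564.97 -216.07  121.73]
[ 565.01 -216.07  120.8 ] [-0.2 -0.1  0.1] [-0.    0.02] [ 564.97 -216.07  120.74]
[ 565.01 -216.07  119.8 ] [ 0.3 -0.2  0.5] [-0.02 -0.01] [ 564.94 -216.05  119.72]
[ 565.01 -216.07  118.8 ] [-2.   0.5  4. ] [0.1  0.26] [ 565.21 -216.09  119.32]
35.45
```

```bash
python3 - <<'E'
from h import *
b=np.array([0,-.1,-.8]); x,y=.56501,-.21607; z=.1188
cl=lambda v:float(np.clip(v,-.0004,.0004))
for i in range(18):
    z-=.0008; movel([x,y,z],O,.02); f=fz(2)-b; t=read_ft_torque(); e=read_eef_pos()
    print(np.round([x*1e3,y*1e3,z*1e3],2),f.round(1),t[:2].round(2),np.round(e*1e3,2))
    if f[2]>16 or np.hypot(*f[:2])>10: print('stop');break
print(read_time_s(),read_finger_gap())
E
```

```text
[ 565.01 -216.07  118.  ] [-2.3  0.6  5.5] [0.07 0.5 ] [ 565.27 -216.03  118.74]
[ 565.01 -216.07  117.2 ] [-2.1  0.3  5.9] [0.01 0.51] [ 565.26 -216.01  117.96]
[ 565.01 -216.07  116.4 ] [-2.6  0.2  6.8] [0.13 0.49] [ 565.24 -216.08  117.16]
[ 565.01 -216.07  115.6 ] [-2.4 -0.1  5.7] [0.06 0.59] [ 565.26 -216.04  116.38]
[ 565.01 -216.07  114.8 ] [-1.8  0.7  6. ] [0.11 0.52] [ 565.26 -216.09  115.57]
[ 565.01 -216.07  114.  ] [-2.3  0.5  5.6] [0.15 0.45] [ 565.26 -216.08  114.76]
[ 565.01 -216.07  113.2 ] [-1.9  1.   6.7] [0.09 0.53] [ 565.28 -216.06  113.97]
[ 565.01 -216.07  112.4 ] [-2.7  0.   6.1] [0.11 0.55] [ 565.27 -216.07  113.18]
[ 565.01 -216.07  111.6 ] [-2.2 -0.2  6.5] [0.05 0.53] [ 565.29 -216.    112.36]
[ 565.01 -216.07  110.8 ] [-2.4  1.4  5.8] [0.12 0.53] [ 565.26 -216.06  111.57]
[ 565.01 -216.07  110.  ] [-2.   0.8  6.8] [0.11 0.51] [ 565.26 -216.08  110.78]
[ 565.01 -216.07  109.2 ] [-2.4  0.1  6.3] [0.09 0.47] [ 565.28 -216.05  109.97]
[ 565.01 -216.07  108.4 ] [-1.8  1.   6.4] [0.08 0.5 ] [ 565.28 -216.06  109.15]
[ 565.01 -216.07  107.6 ] [-2.   0.9  6. ] [0.08 0.52] [ 565.25 -216.06  108.36]
[ 565.01 -216.07  106.8 ] [-2.2  0.3  5.9] [0.08 0.44] [ 565.26 -216.03  107.57]
[ 565.01 -216.07  106.  ] [-1.4 -0.1  5.9] [0.06 0.49] [ 565.27 -216.04  106.78]
[ 565.01 -216.07  105.2 ] [-2.4  0.6  9. ] [0.12 0.73] [ 565.31 -216.06  106.47]
[ 565.01 -216.07  104.4 ] [-3.9  1.  12.6] [0.17 1.12] [ 565.35 -216.05  106.43]
40.55 0.023747334994606337
```

Steady ~6 N plug friction, then a stiff stop at z=0.1064, exactly where home is expected (0.1344−0.028). I'll press a little more to confirm, relieve, and look before letting go.

```bash
python3 - <<'E'
from h import *
b=np.array([0,-.1,-.8]); x,y=.56501,-.21607
for z in(.1038,.1032,.1026):
    movel([x,y,z],O,.02); f=fz(2)-b; print(z,f.round(1),np.round(read_eef_pos()*1e3,2),read_ft_torque().round(2))
    if f[2]>20: break
movel([x,y,.1062],O,.02); print((fz(2)-b).round(1),np.round(read_eef_pos()*1e3,2),read_time_s())
save('side','side5'); s=cv2.imread('pics/side5.png')
cv2.imwrite('pics/crop5.png',cv2.convertScaleAbs(cv2.resize(s[140:185,285:330],(500,500),interpolation=cv2.INTER_CUBIC),alpha=1.7))
E
```

```text
0.1038 [-5.2  1.1 15.2] [ 565.39 -216.03  106.39] [0.27 1.39 0.03]
0.1032 [-7.5  0.4 17.3] [ 565.42 -216.05  106.37] [0.29 1.55 0.03]
0.1026 [-7.9  1.1 20.7] [ 565.47 -216.03  106.34] [0.33 1.91 0.01]
[-1.3 -0.2  5.6] [ 565.52 -216.22  106.51] 41.7667
```

View pics/crop5.png

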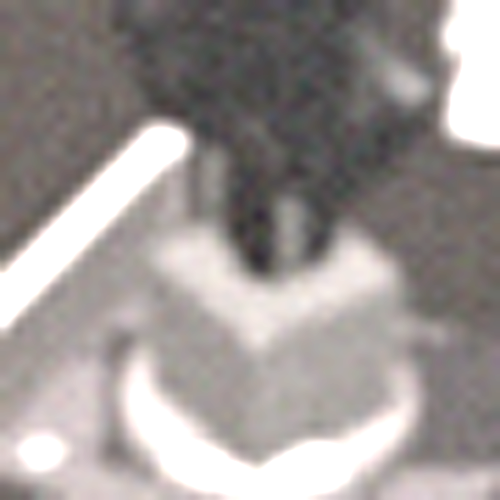

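The grip sits on the block top with no shank showing. Release and retreat straight up.

```bash
python3 - <<'E'
from h import *
x,y=.5654,-.2161
move_gripper(.05); print(read_finger_gap(),fz(2).round(1))
movel([x,y,.2],O,.1); move_ptp([.45,-.1,.3],O); print(read_time_s(),fz(2).round(1))
s=save('side','side6');t=save('top','top6'); s=s[:,:,::-1];t=t[:,:,::-1]
for c in('side','top'): print(c,[(np.round(v['at'],1).tolist(),round(v['confidence'],2)) for v in tip_of(c,'pin_mid')[:2]],proj(c,np.array([x,y,.085])),proj(c,np.array([x,y,.116])))
z=lambda im,x,y,w:cv2.resize(im[y:y+w,x:x+w],(390,390),interpolation=cv2.INTER_CUBIC)
cv2.imwrite('pics/crop6.png',np.hstack([z(s,285,135,50),z(t,335,150,60)]))
E
```

```text
0.050219894201411354 [-0.3  0.2 -0.2]
44.1 [-0.1 -0.6 -0.4]
side [([314.1, 160.8], 0.51), ([366.2, 170.4], 0.36)] [309.01282719 163.36976961] [308.99975044 156.9164996 ]
top [] [365.56390109 178.39109992] [366.64464138 177.00815436]
```

View pics/crop6.png

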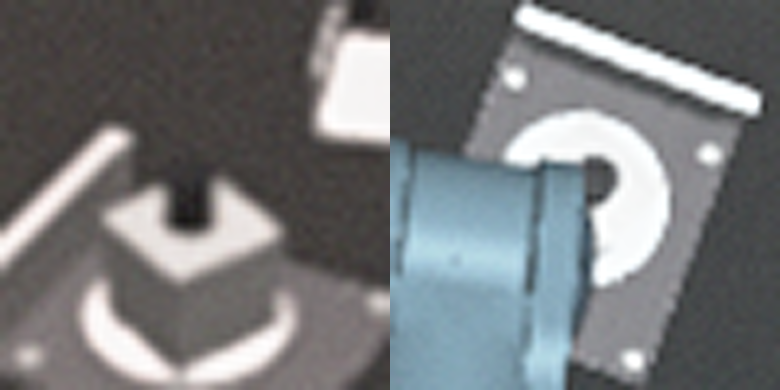

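The pin stands upright on the block, apparently flush. As the plug was met earlier than stated (15 mm rather than 19), I'll check the grip's silhouette against the seated prediction.

```bash
python3 - <<'E'
from h import *
s=cv2.imread('pics/side6.png',0).astype(int); print(s[152:170,304:315])
x,y=.5654,-.2161
d=ray('side',(309,160))[0][:2]-[x,y]; d/=np.linalg.norm(d)
for up in(0,.004): 
    f=np.r_[np.array([x,y])+.013*d,.082+up]; k=np.r_[np.array([x,y])-.013*d,.116+up]
    print(up,'front-bottom',proj('side',f),'back-top',proj('side',k))
o=read_camera('top'); print(read_time_s())
E
```

```text
[[ 65  66  62  67  66  67  63  66  67  65  67]
 [ 62  66  66  62  61  63  71  68  63  61  64]
 [ 62  66  65  68  66  59  62  65  67  66  61]
 [ 66  65  65  53  63  57  60  62  66  60  65]
 [ 66  60  58  58  57  55  54  53  58  69  63]
 [ 60  59  57  57  55  55  53  58  78  90  74]
 [ 91  91  69  49  51  53  44  68 118 141 116]
 [166 155 102  55  39  48  38  73 144 187 178]
 [211 190 119  55  46  37  33  74 150 209 219]
 [227 195 118  52  32  42  35  71 147 212 230]
 [228 184 106  49  31  36  34  70 146 211 227]
 [223 185 110  48  27  31  37  71 151 209 226]
 [227 214 159 114  86  80  88 126 181 223 226]
 [227 225 211 190 175 162 176 195 218 227 228]
 [224 227 228 225 221 216 222 226 228 229 228]
 [208 225 228 227 227 226 230 227 225 217 201]
 [167 209 224 229 227 228 227 217 200 177 152]
 [118 161 194 223 224 213 190 168 145 128 112]]
0 front-bottom [309.01829983 166.07047089] back-top [308.99559484 154.86574504]
0.004 front-bottom [309.01662928 165.24606998] back-top [308.9938896  154.02422272]
44.3833
```

The image can't settle a few mm because of the calibration bias. I'll do a gentle tap on the grip's top with closed fingers, which checks the seating and would also finish it (expected contact at TCP z≈0.135).

```bash
python3 - <<'E'
from h import *
x,y=.5654,-.2161
move_ptp([x,y,.2],O); move_gripper(.0,30); movel([x,y,.146],O,.1); b=fz(3); z=.146; print(b.round(1),read_time_s())
while z>.125:
    z-=.0012; movel([x,y,z],O,.03); f=fz(2)-b
    if f[2]>1.5: print(round(z,4),f.round(1),np.round(read_eef_pos()*1e3,2))
    if f[2]>14: break
    if read_time_s()>62: break
movel([x,y,.2],O,.15); print(read_time_s())
E
```

```text
[ 0.1 -0.3 -0.3] 46.45
0.134 [-2.7  0.2  5.2] [ 565.72 -216.04  135.16]
0.1328 [-3.7  0.6 10. ] [ 565.91 -216.03  135.12]
0.1316 [-5.5  0.5 15.5] [ 566.15 -216.01  135.05]
50.4583
```

Contact at 0.1351 puts the grip top at 0.116, i.e. exactly home, and it stays firm at 15 N. Final look, then hand in.

```bash
python3 - <<'E'
from h import *
move_ptp([.45,-.1,.3],O); save('side','side7'); print(read_time_s(),fz(2).round(1))
sign_off()
E
```

```text
51.3 [ 0.1 -0.4  0.5]
the job is handed in; nothing more can be done
```

View pics/side7.png

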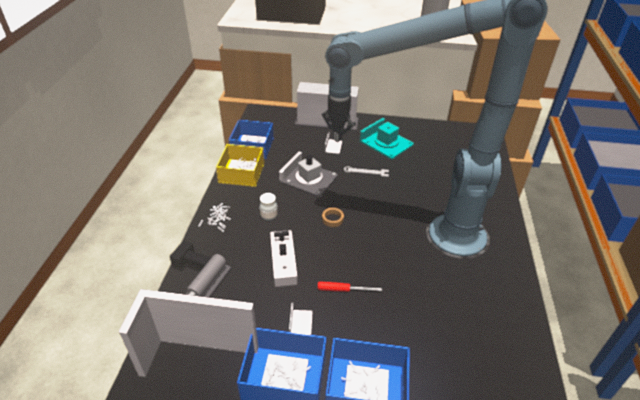

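The round-grip pin is in the hole in the jig's block with its grip flat on the top, and I let go and handed the job in at about 51 s. I found the hole by sliding the pin's end over the block in a spiral. The highest downward force I read was about 21 N, against the 40 N limit.

**Checks that agreed:**
- The pin came to a stiff stop 28 mm below first contact, which is the full shank length.
- A tap with the closed fingers after release put the grip's top at 0.116 m. That is the home height, and it held firm at 15 N.
- The final picture shows the pin upright on the block (309,160). The square and tee pins are still in the rack (283,250), the other things look unmoved, and the gripper is clear.

**Checks that disagreed or went wrong:**
- The plug's resistance, about 6 N, began at roughly 15 mm depth instead of the stated 19 mm. I don't know why.
- I corrected x the wrong way once while centring. That put about 11 N of side load and 7 N of upward pull on the pin before I reversed it.
- The finger gap read 24 mm on the 26 mm grip.
- The network put the seated pin about 5 pixels off, with low confidence, so I relied on the force and height readings instead.

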